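# Lift a check weight with spring tongs and hold it over the balance pan

### The arm

A 6-joint arm with a two-finger parallel gripper is mounted at the origin on a cart in front of the work surface, level with it; the furniture and walls round the work are solid. World frame = base frame: x ahead of the robot, y to its left, z up, the work surface at z = 0. Lengths are in m, angles in degrees, forces in N, time in s.
With the tool pointing down it reaches from about 0.4 to 0.825 m from the base axis. Payload 7 kg.
Tool frame: the origin (TCP) lies midway between the tips of the shut fingers; the grasp point (between the pads) lies r.grip_depth behind it (r.grip_depth is the distance from the TCP to the grasp point, in m); z points along the fingers, y is the line along which they close (so a half turn about z gives the same grasp; the last joint's range is limited). The gripper opens to 88 mm and grips with 3 to 60 N. Pads are 19 mm wide; open, the fingers measure 130 mm over their backs; the gripper's body (78 mm by 193 mm) begins 47 mm behind the grasp point.
Start: joints at [83.944, 20.546, 0.682, 0, -70.136, -16.507], TCP at [0.259, 0.623, 0.227] pointing down, gripper open.
Joint ranges: [-176.03, 176.03], [-82.01, 121.73], [-58.28, 71.71], [-173.87, 95.51], [-174.79, -0.11], [-173.66, 173.66]. Speed limits (degrees/s): [136.94, 136.94, 172.46, 180, 180, 180].

### API

Orientations are given as [roll, pitch, yaw] about the fixed x, y, z axes, in that order (R = Rz(yaw) Ry(pitch) Rx(roll)).
In Python, from plant import r gives the robot as it stands.
- The arm moves only by the tool run_rows, called after "Emit:" in YAML: its name, and indented under it one key for each argument. Schema: {"type":"object","properties":{"steps":{"type":"array","items":{"type":"array","items":{"type":"number"},"minItems":6,"maxItems":6},"minItems":1,"maxItems":12},"finger_gap":{"type":"number"},"grip_n":{"type":"number"},"only":{"type":"string"},"quiet":{"type":"boolean"},"lines":{"type":"string"}},"required":["steps"],"additionalProperties":false}. steps is a list of rows, 1 to 12 of them, each of 6 numbers: dx, dy, dz in m, then a rotation vector rx, ry, rz in degrees; each row is the pose to reach, as a shift and turn from the pose commanded when the call began, along the tool's axes at that moment; what a row does not reach only later rows make up. A row lasts 1/12 s, in which the tool goes at most 0.0417 m and 7.16 degrees, less where a joint would pass 70% of its speed; a pose out of reach is approached as far as the arm can. finger_gap is the finger opening in m, set as the call begins (left out keeps the last). The fingers move at their own pace and stop on an object; grip_n is the grip in N (left out, the last holds). Time passes only in rows, so rows that do not move let the fingers close. The tool returns the time, the measured TCP pose, the force, the opening and the grip force at its end. only (a regular expression) keeps the lines of the reply that match it, lines (a string "A,B") keeps lines A to B, and quiet returns only ok. Input that does not fit is refused with a message, and nothing moves.
- r.get_state(): the state, without advancing time (a new reading comes with each control period).
- r.capture(name): name is "scene" or "top" or "wrist"; returns a dict with "frame" (480x640x3 uint8, red, green, blue), "z_map" (480x640 float32, m along the optical axis (not along the pixel's ray), 0 where there is no reading), "fx", "fy", "cx", "cy" (pixels), "cam_to_world" (4x4, takes a point from camera to world coordinates). Camera axes: x right, y down, z forward; pixel columns grow to the right and rows downward; lengths in m; the calibration is good to about 2 mm. A picture is of the moment at which its call begins.
- r.close_job(): hands the job in; it is judged then, once.
The state is a dict: "time_s": time; "joints": joint angles; "qd": joint speeds; "joint_torque": joint torques, N m; "tcp_pos": TCP position; "eef_rot": TCP orientation; "contact_force": force on the tool from outside, world axes, zero at the start; "moment": the same for the moment, N m; "gripper_width": finger opening in m; "gripper_force": force on a finger pad.
Only numpy, scipy, OpenCV 4.12 (cv2) and the standard library are available. Lean on these libraries where they do the work, as an engineer would, in place of code of your own. Each camera call takes 0.05 s, during which the arm holds its last target. There are 200 camera calls.

### The job

Check weights must never be touched by hand, so pick up the spring tongs from the bench, squeeze them closed on the second-smallest of the four brass weights in the wooden block and lift it out of its well. Carry it over the round steel pan of the balance and finish while still holding it there in the tongs, upright, at rest and a few centimetres clear of the pan, so that the balance can be zeroed beneath it. The other three weights stay standing in their wells, and nothing may touch the balance.

Things in the scene. Friction and masses are not known exactly. Their poses are not given: they have to be found in the camera images.
- tongs: steel spring tongs, 270 mm long, 24 mm tall, about 135 g, lying flat, the two arms side by side, a black hand pad (78 mm long, 24 tall) on the outside of each. Origin: underside, midway between the hand pads, the centre of mass is 9 mm behind it; x points to the jaws, z up; symmetric about the x-z plane. Pivot with spring (upright axis) at x = -110 mm, wire loop to -139, jaws at +120, ends at +132
- tongs_grip (a point): point between the two hand pads, 12 mm above the underside. Width over the outsides of the pads here: 56 mm open, 42 closed on the 22 mm weight, 37 fully closed. The spring wants about 8 N on each pad to start closing, 14 N at 42 mm; the jaws then press half of what is squeezed beyond that
- tongs_left (a joint): angle by which each arm has closed, rad (both arms swing equally about the pivot): 0 = fully open against its stop, where the spring rests it; about 0.065 closed on the 22 mm weight; 0.085 fully closed
- tongs_jaws (a point): point midway between the jaws, 12 mm above the tongs' underside. Each jaw is an upright V, 16 mm tall (4 to 20 mm above the underside), rubber lined, made to close round an upright cylinder. The jaw gap is 50 mm when open (64 mm over the outsides) and changes 2.1 times as much as the width over the hand pads
- weight_block: wooden weight block fixed to the bench, 62 x 224 x 26 mm (x, y, z); origin at the centre of its underside. Four round wells in a row along its y axis at y = -80 (500 g weight), -22 (200 g), +34 (100 g) and +84 mm (50 g), each 8 mm deep (well floor 18 mm above the bench) and 3 mm wider than its weight
- weight_100: the second-smallest brass weight (100 g), to be lifted: an upright cylinder 22 mm in diameter and 29 mm tall with a knob of 11 mm diameter above it (40 mm tall overall); origin at the centre of its underside, z up. In its well its body stands 21 mm out of the block: from 26 to 47 mm above the bench
- weight_500: largest brass weight (500 g), 38 mm in diameter, 57 mm tall with its knob; origin at the centre of its underside; stays in its well
- weight_200: second-largest brass weight (200 g), 28 mm in diameter, 50 mm tall with its knob; origin at the centre of its underside; stays in its well
- weight_50: smallest brass weight (50 g), 18 mm in diameter, 32 mm tall with its knob; origin at the centre of its underside; stays in its well
- balance: white electronic bench balance fixed to the bench, 260 x 190 mm (x, y), housing 58 mm tall, with sloping display panel towards the robot (-x); origin at the centre of its underside; the pan's centre is at x = +45 mm, y = 0
- pan (a point): centre of the upper face of the balance's round steel pan, 120 mm in diameter, 72 mm above the bench
- load_frame: fixed test frame standing behind the work, between the weight block and the balance; an obstacle only: its base (332 x 416 mm, up to 52 mm high) reaches from about x = 0.53 to 0.89 m and y = -0.10 to 0.34 m in the robot's frame, and a red toggle handle on it stands up to 190 mm high at about x = 0.67, y = 0.22 m

How it is judged:
By the outcome, as a careful person would: the job done as asked, in the order asked, and still so for the second after the job is handed in, while the arm keeps its last pose, push and grip.
It also fails if it takes over 51 s, if anything falls off the work surface, if the arm or the gripper's body presses on something with over 40 N, if the wrist force passes 120 N, or if a joint passes its speed limit or range.

## Working session

There is one attempt and no reset: what is moved stays moved. The work goes in short steps, Python scripts to look and compute and a tool call to move; the robot and the scene stay as the last step left them, time stands still between calls to the robot, and variables do not carry over. Pictures are saved under pics/ and viewed, at most 12 in all, crops included, and the job is handed in when it is done.

```bash
ls; mkdir -p pics; python3 - <<'E'
from plant import r
import cv2,numpy as np
print(r.get_state(), r.grip_depth)
for n in ["top","scene"]:
    c=r.capture(n); np.savez(f"pics/{n}0.npz",**{k:np.array(v) for k,v in c.items()})
    cv2.imwrite(f"pics/{n}0.png",c["frame"][:,:,::-1])
    print(n,c["fx"],c["cx"],c["cy"],np.round(c["cam_to_world"],3).tolist())
E
```

```text
pics
plant.py
{'time_s': 0.0, 'joints': array([ 8.39443405e+01,  2.05909771e+01,  6.33809798e-01, -1.93743193e-02,
       -7.01346517e+01, -1.65053198e+01]), 'qd': array([-0.04589573, -0.08076512, -0.00203178, -0.00787147,  0.03568583,
       -0.01925209]), 'joint_torque': array([-1.16601212e-03, -5.82713556e+01,  2.93051666e+01,  6.99746400e+00,
        6.97832205e-03, -1.57311024e-04]), 'tcp_pos': array([0.25883466, 0.62288132, 0.22563047]), 'eef_rot': array([ 1.79906790e+02, -8.62602253e-03, -2.25675705e+01]), 'contact_force': array([-0.00659663,  0.72819689,  0.32983443]), 'moment': array([ 0.01450305, -0.00030507, -0.04361773]), 'gripper_force': 0.0, 'gripper_width': 0.0879201431852689} 0.0188
top 446.21942140832425 322.39170172916965 235.40128503170297 [[-0.018, -0.993, 0.12, 0.427], [-1.0, 0.019, 0.008, 0.089], [-0.01, -0.119, -0.993, 1.164], [0.0, 0.0, 0.0, 1.0]]
scene 547.4241073956607 317.6558217284691 244.65027150652017 [[0.907, 0.294, -0.302, 0.931], [0.421, -0.628, 0.654, -0.755], [0.003, -0.721, -0.693, 0.982], [0.0, 0.0, 0.0, 1.0]]
```

View pics/top0.png

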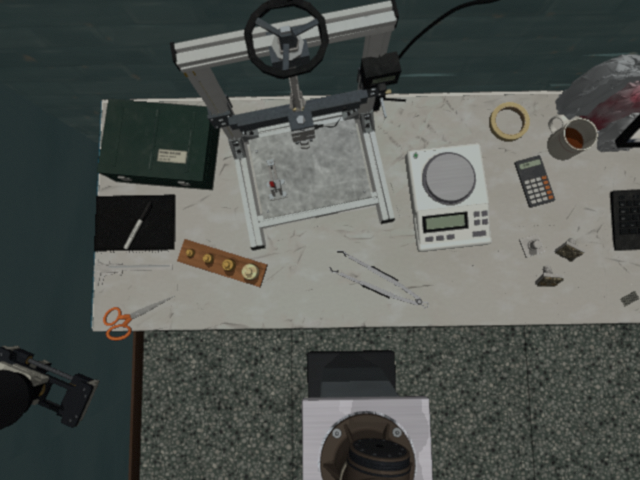

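View pics/scene0.png

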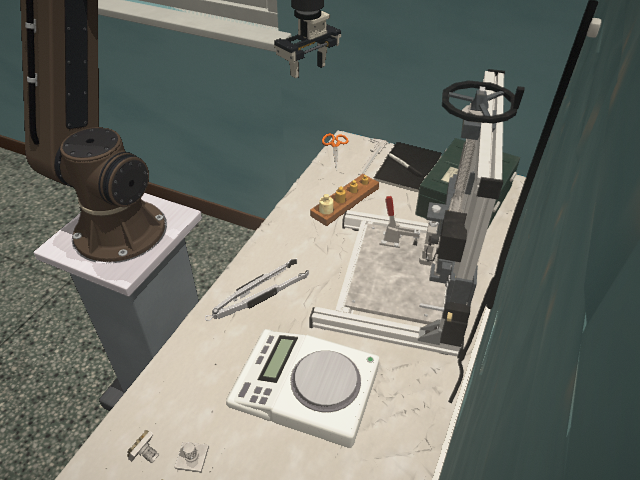

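The top view shows the tongs with the pivot at about (420,302) and the jaws at about (337,262). The weights are at (191,253) for 50 g, (208,258) for 100 g, (228,265) for 200 g and (249,271) for 500 g. The pan is at about (449,177). The scene view agrees, and nothing has fallen over.

```bash
cat > h.py <<'E'
import numpy as np
def load(p): return dict(np.load(p))
def ray(c,u,v):
    T=c["cam_to_world"]; d=T[:3,:3]@np.array([(u-c["cx"])/c["fx"],(v-c["cy"])/c["fy"],1.]); return T[:3,3],d
def atz(c,u,v,z):
    o,d=ray(c,u,v); return o+d*(z-o[2])/d[2]
def atd(c,u,v):
    o,d=ray(c,u,v); return o+d*c["z_map"][int(round(v)),int(round(u))]
def cloud(c):
    v,u=np.mgrid[:480,:640]; z=c["z_map"]; P=np.stack([(u-c["cx"])/c["fx"]*z,(v-c["cy"])/c["fy"]*z,z],-1)
    return P@c["cam_to_world"][:3,:3].T+c["cam_to_world"][:3,3]
def tri(*obs):
    A=np.zeros((3,3));b=np.zeros(3)
    for c,u,v in obs:
        o,d=ray(c,u,v); d=d/np.linalg.norm(d); M=np.eye(3)-np.outer(d,d); A+=M;b+=M@o
    return np.linalg.solve(A,b)
E
python3 - <<'E'
from h import *
c=load("pics/top0.npz"); s=load("pics/scene0.npz"); np.set_printoptions(precision=4,suppress=True)
for n,u,v in [("pivot",420,302),("jawL",341,254),("jawR",333,270),("w50",191,253),("w100",208,258),("w200",228,265),("w500",249,271),("pan",449,177),("padA",375,293),("bench",300,300)]:
    print(n,atd(c,u,v))
print("pan tri",tri((c,449,177),(s,326,380)), "w100 tri",tri((c,208,258),(s,352,186)))
P=cloud(c); 
m=(abs(P[...,2]-.072)<.004)&(P[...,1]<-.05)&(P[...,1]>-.35); print(m.sum(),P[m].mean(0), np.ptp(P[m],axis=0))
E
```

```text
pivot [ 0.3902 -0.145   0.0275]
jawL [0.5168 0.05   0.0015]
jawR [0.4755 0.0717 0.0036]
w50 [0.5233 0.4306 0.0413]
w100 [0.509  0.3843 0.0527]
w200 [0.4896 0.3302 0.07  ]
w500 [0.4737 0.2777 0.0752]
pan [ 0.6983 -0.2207  0.0754]
padA [ 0.4144 -0.0352  0.0043]
bench [0.3998 0.1584 0.0026]
pan tri [ 0.7024 -0.2233  0.064 ] w100 tri [0.5092 0.3868 0.0422]
1589 [ 0.7189 -0.2225  0.0733] [0.3167 0.2442 0.008 ]
```

```bash
cat >> h.py <<'E'
def goal(p,yaw,roll=180,pitch=0,cmd=None):
    "shift and turn in tool axes from measured pose"
    from plant import r
    from scipy.spatial.transform import Rotation as R
    s=r.get_state(); R0=R.from_euler("xyz",s["eef_rot"],degrees=True); R1=R.from_euler("xyz",[roll,pitch,yaw],degrees=True)
    print("goal row",np.round(R0.inv().apply(np.array(p)-s["tcp_pos"]),4),np.round((R0.inv()*R1).as_rotvec(degrees=True),2),"t",s["time_s"])
def snap(n,cam="wrist"):
    from plant import r
    import cv2
    c=r.capture(cam); np.savez(f"pics/{n}.npz",**{k:np.array(v) for k,v in c.items()}); cv2.imwrite(f"pics/{n}.png",c["frame"][:,:,::-1]); return c
E
python3 - <<'E'
from h import *
from plant import r
c=snap("w0"); T=c["cam_to_world"]; print(np.round(T,3),c["fx"])
goal([.41,.40,.26],-17)
E
```

```text
[[-0.384 -0.887 -0.257  0.327]
 [-0.923  0.369  0.106  0.593]
 [ 0.001  0.278 -0.96   0.385]
 [ 0.     0.     0.     1.   ]] 363.3451508868401
goal row [ 0.2251  0.1479 -0.0339] [ 0.08 -0.   -5.57] t 0.15
```

```bash
python3 - <<'E'
from h import *
goal([.49,.41,.24],-17)
E
```

```text
goal row [ 0.2952  0.108  -0.014 ] [ 0.08 -0.   -5.57] t 0.15
```

Emit:
run_rows:
  steps:
    - [0.034,0.012,0,0,0,0]
    - [0.068,0.024,0,0,0,0]
    - [0.102,0.036,0,0,0,0]
    - [0.136,0.048,0,0,0,-2]
    - [0.17,0.06,0,0,0,-4]
    - [0.204,0.072,0,0,0,-5.6]
    - [0.238,0.085,0,0,0,-5.6]
    - [0.272,0.097,0,0,0,-5.6]
    - [0.295,0.107,0,0,0,-5.6]
    - [0.295,0.107,0,0,0,-5.6]
    - [0.295,0.107,0,0,0,-5.6]
  finger_gap: 0.088
  grip_n: 10

```text
time_s: 1.07
tcp_pos: [0.4913, 0.41, 0.2262]
eef_rot: [180.0, 0.0, -17.1]
contact_force: [-0.2, 0.2, -0.4]
gripper_width: 0.0874
gripper_force: 0.0
```

```bash
python3 -c "
from h import *
snap('w1')
print(r) if 0 else None"
```

```text
(no output)
```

View pics/w1.png

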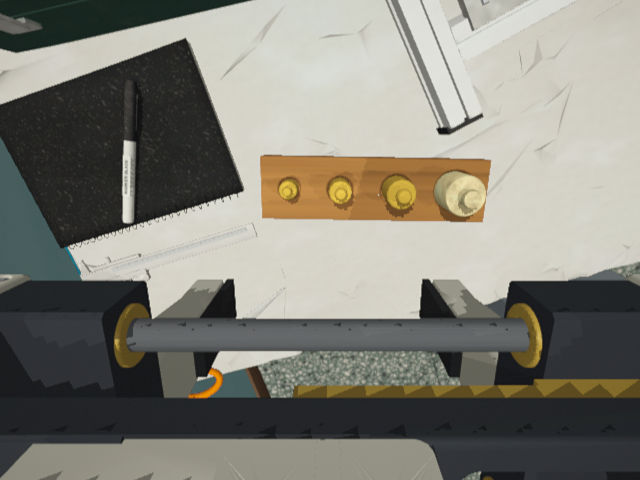

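The wrist view shows all four weights upright in the block. The block's top corners are at about (262,155), (491,160), (484,221) and (262,218), and the 100 g knob is at about (341,187). Next I'll shift the arm for a second view.

Emit:
run_rows:
  steps:
    - [0,0.04,0,0,0,0]
    - [0,0.07,0,0,0,0]
    - [0,0.08,0,0,0,0]
    - [0,0.08,0,0,0,0]
    - [0,0.08,0,0,0,0]

```text
time_s: 1.53
tcp_pos: [0.4668, 0.3355, 0.2272]
eef_rot: [-179.9, -0.0, -16.9]
contact_force: [0.4, 0.3, -0.6]
gripper_width: 0.0876
gripper_force: 0.0
```

```bash
python3 - <<'E'
from h import *
import cv2
np.set_printoptions(precision=4,suppress=True)
snap("w2")
for n in ["w1","w2"]:
    c=load(f"pics/{n}.npz"); P=cloud(c); X,Y,Z=P[...,0],P[...,1],P[...,2]
    near=(X>.42)&(X<.58)&(Y>.2)&(Y<.5)
    b=near&(abs(Z-.026)<.005); hsv=cv2.cvtColor(c["frame"],cv2.COLOR_RGB2HSV)
    Pb=P[b]; rect=cv2.minAreaRect((Pb[:,:2]*1000).astype(np.float32)); print(n,"block",rect,np.median(Pb[:,2]))
    for w,(x,y) in dict(w50=(.523,.431),w100=(.507,.384),w200=(.49,.33),w500=(.474,.278)).items():
        m=near&(np.hypot(X-x,Y-y)<.025)&(Z>.032); q=P[m]; top=q[q[:,2]>np.percentile(q[:,2],97)-.004]
        vv,uu=np.nonzero(m&(Z>np.percentile(q[:,2],97)-.004))
        print(w,"top",top.mean(0),len(top),"px",uu.mean(),vv.mean(), "circ",cv2.minEnclosingCircle((q[:,:2]*1000).astype(np.float32)))
E
```

```text
w1 block ((530.2777709960938, 348.25927734375), (224.7953643798828, 131.50270080566406), 71.95368957519531) 0.0264869615480402
w50 top [0.5223 0.427  0.3404] 7209 px 157.94173949230128 466.4376473852129 circ ((523.007080078125, 430.99774169921875), 24.998743057250977)
w100 top [0.5137 0.3959 0.341 ] 4254 px 364.6511518570757 465.1640808650682 circ ((507.21368408203125, 383.91253662109375), 24.993526458740234)
w200 top [0.4974 0.3521 0.3345] 909 px 629.8888888888889 443.74807480748075 circ ((494.2155456542969, 336.44207763671875), 20.221586227416992)
w500 top [0.4733 0.2839 0.0739] 274 px 471.74817518248176 198.5 circ ((472.9390563964844, 283.3986511230469), 19.191917419433594)
w2 block ((535.2614135742188, 346.76446533203125), (224.53396606445312, 141.92861938476562), 71.81149291992188) 0.026568448299650826
w50 top [0.5237 0.4377 0.0525] 82 px 200.84146341463415 189.890243902439 circ ((526.7296142578125, 427.25616455078125), 20.68679428100586)
w100 top [0.5016 0.3677 0.3407] 3065 px 61.671451876019574 463.98955954323003 circ ((507.002197265625, 383.9906005859375), 24.990901947021484)
w200 top [0.4917 0.331  0.3422] 7251 px 300.7819611088126 466.7197627913391 circ ((490.0019226074219, 329.9994812011719), 24.999744415283203)
w500 top [0.4764 0.2892 0.3358] 7583 px 561.086509297112 445.97903204536465 circ ((474.0176696777344, 278.00238037109375), 24.99492835998535)
```

Those masks also caught the gripper. I'll filter by height, cross-check by triangulation, and fit the row of wells.

```bash
python3 - <<'E'
from h import *
import cv2
np.set_printoptions(precision=4,suppress=True)
H=dict(w50=.05,w100=.058,w200=.068,w500=.075); px={}
for n in ["w1","w2"]:
    c=load(f"pics/{n}.npz"); P=cloud(c); X,Y,Z=P[...,0],P[...,1],P[...,2]
    b=(X>.44)&(X<.56)&(Y>.21)&(Y<.48)&(abs(Z-.026)<.004)
    k,l,st,_=cv2.connectedComponentsWithStats(b.astype(np.uint8)); i=1+st[1:,4].argmax(); rect=cv2.minAreaRect((P[l==i][:,:2]*1000).astype(np.float32)); print(n,rect)
    for w,(x,y) in dict(w50=(.523,.431),w100=(.507,.384),w200=(.49,.33),w500=(.473,.282)).items():
        m=(np.hypot(X-x,Y-y)<.027)&(Z>.035)&(Z<.09); q=P[m]; h=np.percentile(q[:,2],95); t=m&(Z>h-.004)
        vv,uu=np.nonzero(t); lo,hi=P[t].min(0),P[t].max(0)
        px.setdefault(w,[]).append((c,uu.mean(),vv.mean())); print(w,"top h",h,"mean",P[t].mean(0)[:2],"mid",((lo+hi)/2)[:2],t.sum())
C=[]
for w in px: p=tri(*px[w]); C.append(p); print(w,"tri",p)
goal([.44+.03,-.047+.05,.24],62.8)
E
```

```text
w1 ((497.4236145019531, 358.9907531738281), (224.771240234375, 62.32701110839844), 71.88170623779297)
w50 top h 0.050418716612328204 mean [0.5239 0.4386] mid [0.5237 0.4389] 78
w100 top h 0.05873644292017759 mean [0.5085 0.3914] mid [0.5082 0.3914] 119
w200 top h 0.0679041157332948 mean [0.4913 0.3386] mid [0.4907 0.3386] 192
w500 top h 0.0744554237066213 mean [0.4734 0.284 ] mid [0.473  0.2838] 279
w2 ((497.48602294921875, 359.1581726074219), (224.53773498535156, 62.33449172973633), 71.8855209350586)
w50 top h 0.050364697497448575 mean [0.5236 0.438 ] mid [0.5236 0.4385] 81
w100 top h 0.058646452992714315 mean [0.5082 0.3908] mid [0.5082 0.3912] 117
w200 top h 0.06797426248372351 mean [0.4911 0.338 ] mid [0.4909 0.3382] 189
w500 top h 0.07457254178219165 mean [0.4733 0.2834] mid [0.4731 0.2832] 269
w50 tri [0.5236 0.4389 0.047 ]
w100 tri [0.508  0.3914 0.055 ]
w200 tri [0.4907 0.3382 0.0644]
w500 tri [0.4727 0.2831 0.0713]
goal row [ 0.0997  0.3177 -0.0133] [ -0.03  -0.06 -79.71] t 1.5833
```

Emit:
run_rows:
  steps:
    - [0.006,0.036,0,0,0,-6.6]
    - [0.012,0.072,0,0,0,-13.3]
    - [0.019,0.108,0,0,0,-20]
    - [0.025,0.144,0,0,0,-26.6]
    - [0.031,0.18,0,0,0,-33.2]
    - [0.037,0.217,0,0,0,-39.9]
    - [0.044,0.253,0,0,0,-46.5]
    - [0.05,0.289,0,0,0,-53]
    - [0.056,0.325,0,0,0,-60]
    - [0.062,0.361,0,0,0,-66.5]
    - [0.069,0.397,0,0,0,-73]
    - [0.075,0.433,0,0,0,-79.7]

```text
time_s: 2.58
tcp_pos: [0.4148, -0.092, 0.2269]
eef_rot: [180.0, -0.0, 60.8]
contact_force: [0.1, -0.3, 0.9]
gripper_width: 0.0876
gripper_force: 0.0
```

Emit:
run_rows:
  steps:
    - [0,0,0,0,0,0]
    - [0,0,0,0,0,0]
    - [0,0,0,0,0,0]

```text
time_s: 2.83
tcp_pos: [0.4149, -0.0909, 0.2266]
eef_rot: [-180.0, -0.0, 60.3]
contact_force: [0.4, -0.1, -0.2]
gripper_width: 0.0882
gripper_force: 0.0
```

```bash
python3 -c "
from h import *
from plant import r
print(r.get_state()['joints'])
snap('w3')"
```

```text
[ 1.44919799e+01 -4.00263974e+00 -2.87842088e+01 -2.90083399e-03
 -6.52165437e+01  1.35770793e+02]
```

View pics/w3.png

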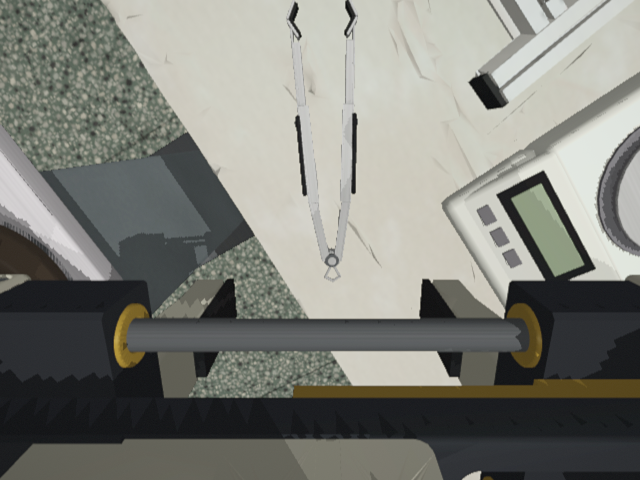

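The tongs lie open and nearly aligned with the tool. The pivot is at (332,260), the left pad runs (298,115)–(304,194), the right pad (355,113)–(354,192), and the jaws are at (293,18) and (352,18). I'll take a second view from further forward.

Emit:
run_rows:
  steps:
    - [0.025,0,0,0,0,0]
    - [0.05,0,0,0,0,0]
    - [0.05,0,0,0,0,0]
    - [0.05,0,0,0,0,0]
    - [0.05,0,0,0,0,0]

```text
time_s: 3.3
tcp_pos: [0.4389, -0.0467, 0.2264]
eef_rot: [-180.0, 0.0, 60.5]
contact_force: [0.1, -0.6, -0.5]
gripper_width: 0.0876
gripper_force: 0.0
```

```bash
python3 - <<'E'
from h import *
import cv2
np.set_printoptions(precision=4,suppress=True)
snap("w4")
for n in ["w3","w4"]:
    c=load(f"pics/{n}.npz"); P=cloud(c); X,Y,Z=P[...,0],P[...,1],P[...,2]
    m=(X>.35)&(X<.56)&(Y>-.2)&(Y<.11)&(Z>.010)&(Z<.035)
    k,l,st,_=cv2.connectedComponentsWithStats(m.astype(np.uint8),connectivity=8)
    for i in range(1,k):
        if st[i,4]>15: q=P[l==i]; print(n,st[i],q.mean(0),np.percentile(q[:,2],[50,95]))
    q=P[m]; q=q[np.hypot(q[:,0]-.45,q[:,1]+.03)<.17]
    # symmetric axis: fit by slicing along heading
    p0=np.array([.39,-.145])
    for h in np.radians([62.8]):
        for it in range(4):
            e=np.array([np.cos(h),np.sin(h)]); f=np.array([-e[1],e[0]])
            s=(q[:,:2]-p0)@e; t=(q[:,:2]-p0)@f; S=[];M=[];W=[]
            for a in np.arange(-.01,.24,.01):
                b=(s>a)&(s<a+.01)
                if b.sum()>3: S.append(a+.005);M.append((t[b].max()+t[b].min())/2);W.append(np.ptp(t[b]))
            k1,k0=np.polyfit(S,M,1); h+=np.arctan(k1); p0=p0+f*k0
        print(n,"heading",np.degrees(h),"s ext",s.min(),s.max()); print(np.c_[S,M,W]); print(p0,e)
    np.savez(f"pics/q_{n}.npz",q=q)
E
```

```text
w3 [ 286    0   72  282 5964] [ 0.4451 -0.0358  0.022 ] [0.0228 0.0248]
w3 [441 177  44  74 808] [ 0.5303 -0.1551  0.0291] [0.0307 0.0348]
w3 heading 79.21564994246509 s ext -0.00876161538452944 0.2557658982812602
[[-0.005  -0.0089  0.1532]
 [ 0.005  -0.0153  0.1651]
 [ 0.015  -0.0123  0.1457]
 [ 0.025  -0.0152  0.1533]
 [ 0.035  -0.0196  0.1598]
 [ 0.045  -0.028   0.1736]
 [ 0.055   0.0378  0.0388]
 [ 0.065   0.0342  0.043 ]
 [ 0.075   0.0291  0.0505]
 [ 0.085   0.0266  0.0528]
 [ 0.095   0.0255  0.0578]
 [ 0.105   0.0222  0.06  ]
 [ 0.115   0.0189  0.0611]
 [ 0.125   0.0156  0.0612]
 [ 0.135   0.0116  0.0635]
 [ 0.145   0.0094  0.0619]
 [ 0.155   0.0072  0.0604]
 [ 0.165   0.0048  0.065 ]
 [ 0.175  -0.0009  0.0603]
 [ 0.185  -0.0041  0.0615]
 [ 0.195  -0.0074  0.0619]
 [ 0.205  -0.0107  0.0625]
 [ 0.215  -0.0139  0.0629]
 [ 0.225  -0.0182  0.0654]
 [ 0.235  -0.019   0.0625]]
[ 0.433  -0.1655] [0.1555 0.9878]
w4 [ 289   59   70  259 52
[... 198 characters left out ...]
  0.0507  0.0167]
 [ 0.005  -0.0186  0.1506]
 [ 0.015  -0.0188  0.1484]
 [ 0.025  -0.0212  0.1526]
 [ 0.035  -0.0214  0.1514]
 [ 0.045  -0.0332  0.1721]
 [ 0.055  -0.0337  0.1722]
 [ 0.065  -0.0213  0.1451]
 [ 0.075   0.0254  0.0499]
 [ 0.085   0.0239  0.053 ]
 [ 0.095   0.0231  0.0572]
 [ 0.105   0.0205  0.0597]
 [ 0.115   0.0176  0.0597]
 [ 0.125   0.0148  0.0602]
 [ 0.135   0.0112  0.0622]
 [ 0.145   0.0093  0.0613]
 [ 0.155   0.0082  0.0604]
 [ 0.165   0.0062  0.0623]
 [ 0.175   0.0014  0.059 ]
 [ 0.185  -0.0015  0.0587]
 [ 0.195  -0.0047  0.0603]
 [ 0.205  -0.0072  0.061 ]
 [ 0.215  -0.0098  0.0615]
 [ 0.225  -0.0135  0.0651]
 [ 0.235  -0.0144  0.0623]]
[ 0.4327 -0.1651] [0.2093 0.9779]
```

View pics/w4.png

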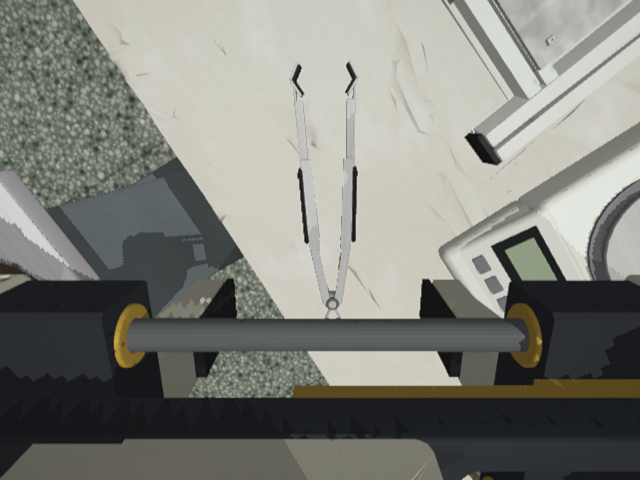

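The tongs are unchanged: the pads span rows 167–243 around columns 303 and 354, and the jaws sit around (323,78). The balance got into the fit, so I'll keep only the tongs component.

```bash
python3 - <<'E'
from h import *
import cv2
np.set_printoptions(precision=4,suppress=True)
for n in ["w3","w4"]:
    c=load(f"pics/{n}.npz"); P=cloud(c); X,Y,Z=P[...,0],P[...,1],P[...,2]
    m=(X>.35)&(X<.56)&(Y>-.2)&(Y<.11)&(Z>.010)&(Z<.035)
    k,l,st,_=cv2.connectedComponentsWithStats(m.astype(np.uint8)); q=P[l==1+st[1:,4].argmax()]
    p0=np.array([.39,-.145]);h=np.radians(62)
    for it in range(5):
        e=np.array([np.cos(h),np.sin(h)]); f=np.array([-e[1],e[0]])
        s=(q[:,:2]-p0)@e; t=(q[:,:2]-p0)@f; S=[];M=[];W=[]
        for a in np.arange(-.01,.24,.01):
            b=(s>a)&(s<a+.01)
            if b.sum()>3: S.append(a+.005);M.append((t[b].max()+t[b].min())/2);W.append(np.ptp(t[b]))
        k1,k0=np.polyfit(S,M,1); h+=np.arctan(k1); p0=p0+f*k0
    print(n,"heading",np.degrees(h),"s ext",s.min(),s.max()); print(np.c_[S,M,W].T)
    g=p0+e*(s.max()-.132); print("origin",g,"z top",np.percentile(q[:,2],[50,90]))
a,b=load("pics/w3.npz"),load("pics/w4.npz")
for A,B in [((332,260),(332,304)),((300,115),(302,168)),((355,113),(355,168)),((353,192),(354,243))]: print(tri((a,*A),(b,*B)))
E
```

```text
w3 heading 62.67849689557709 s ext -0.023663714710639886 0.24678494763310194
[[-0.005   0.005   0.015   0.025   0.035   0.045   0.055   0.065   0.075
   0.085   0.095   0.105   0.115   0.125   0.135   0.145   0.155   0.165
   0.175   0.185   0.195   0.205   0.215   0.225   0.235 ]
 [ 0.0001 -0.0002 -0.     -0.0004  0.0001  0.0002 -0.0002 -0.      0.0001
   0.0003  0.0003 -0.0002 -0.      0.      0.0001  0.0002 -0.      0.0003
  -0.0002 -0.0002 -0.0001  0.0001  0.0002 -0.0001 -0.0003]
 [ 0.0139  0.0222  0.0253  0.0294  0.0331  0.0359  0.0396  0.0424  0.0531
   0.0538  0.0542  0.056   0.0566  0.057   0.0575  0.0613  0.0576  0.0541
   0.0553  0.0559  0.0566  0.0573  0.058   0.062   0.0638]]
origin [ 0.4416 -0.0424] z top [0.0228 0.0244]
w4 heading 62.662915908325814 s ext -0.018189191941883356 0.24788459422845582
[[-0.005   0.005   0.015   0.025   0.035   0.045   0.055   0.065   0.075
   0.085   0.095   0.105   0.115   0.125   0.135   0.145   0.155   0.165
   0.175   0.185   0.195   0.205   0.215   0.225   0.235 ]
 [-0.0005 -0.0001  0.0001  0.0003 -0.0001  0.0001 -0.0003  0.      0.
   0.0003  0.0004 -0.0001  0.0001 -0.      0.0001  0.0001 -0.0001 -0.0001
  -0.      0.0001  0.0002 -0.0002  0.0001 -0.0003 -0.0001]
 [ 0.0144  0.0221  0.0251  0.0282  0.0323  0.0353  0.0392  0.0422  0.053
   0.0538  0.0543  0.056   0.0565  0.0566  0.0571  0.0608  0.0574  0.0544
   0.0549  0.0555  0.056   0.0575  0.0584  0.0616  0.0641]]
origin [ 0.4421 -0.0415] z top [0.0227 0.0243]
[ 0.3921 -0.1389  0.0288]
[0.4364 0.001  0.0181]
[ 0.4821 -0.0237  0.0295]
[ 0.446  -0.0852  0.0439]
```

```bash
python3 - <<'E'
from h import *
goal([.446,-.033,.005],62.7)
E
```

```text
goal row [ 0.016  -0.0006  0.2214] [-0.02  0.02 -2.25] t 3.35
```

Emit:
run_rows:
  steps:
    - [0.004,0,0.035,0,0,-1]
    - [0.008,0,0.07,0,0,-2.2]
    - [0.012,0,0.105,0,0,-2.2]
    - [0.016,-0.0006,0.14,0,0,-2.2]
    - [0.016,-0.0006,0.165,0,0,-2.2]
    - [0.016,-0.0006,0.18,0,0,-2.2]
    - [0.016,-0.0006,0.18,0,0,-2.2]
    - [0.016,-0.0006,0.18,0,0,-2.2]
    - [0.016,-0.0006,0.18,0,0,-2.2]
  finger_gap: 0.088
  grip_n: 6

```text
time_s: 4.1
tcp_pos: [0.447, -0.0336, 0.0476]
eef_rot: [179.9, -0.1, 62.6]
contact_force: [-0.8, 0.1, -0.0]
gripper_width: 0.0877
gripper_force: 0.0
```

```bash
python3 - <<'E'
from h import *
goal([.446,-.033,.005],62.7)
snap("w5")
E
```

```text
goal row [ 0.     -0.0012  0.0426] [ 0.07 -0.05 -0.12] t 4.1
```

View pics/w5.png

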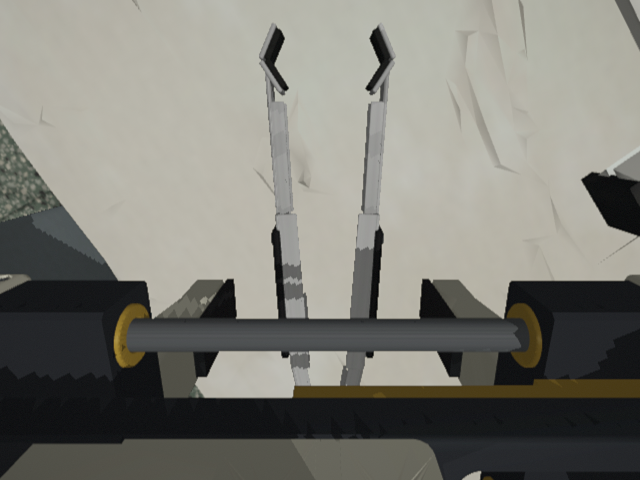

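The pads (outer edges at columns 273 and 382) are centred between the fingers (235 and 421). I'll descend and close partway.

Emit:
run_rows:
  steps:
    - [0,-0.001,0.02,0,0,0]
    - [0,-0.001,0.035,0,0,0]
    - [0,-0.001,0.042,0,0,0]
    - [0,-0.001,0.042,0,0,0]
    - [0,-0.001,0.042,0,0,0]

```text
time_s: 4.57
tcp_pos: [0.4458, -0.0331, 0.0053]
eef_rot: [180.0, -0.0, 62.6]
contact_force: [-0.2, -0.6, 0.3]
gripper_width: 0.0876
gripper_force: 0.0
```

Emit:
run_rows:
  steps:
    - [0,0,0,0,0,0]
    - [0,0,0,0,0,0]
    - [0,0,0,0,0,0]
    - [0,0,0,0,0,0]
    - [0,0,0,0,0,0]
    - [0,0,0,0,0,0]
    - [0,0,0,0,0,0]
    - [0,0,0,0,0,0]
  finger_gap: 0.051
  grip_n: 30

```text
time_s: 5.23
tcp_pos: [0.4459, -0.0331, 0.0048]
eef_rot: [180.0, -0.0, 62.6]
contact_force: [1.1, -0.7, 4.7]
gripper_width: 0.0517
gripper_force: 10.4
```

Emit:
run_rows:
  steps:
    - [0,0,-0.01,0,0,0]
    - [0,0,-0.03,0,0,0]
    - [0,0,-0.06,0,0,0]
    - [0,0,-0.095,0,0,0]
    - [0,0,-0.12,0,0,0]
    - [0,0,-0.13,0,0,0]
    - [0,0,-0.13,0,0,0]
    - [0,0,-0.13,0,0,0]

```text
time_s: 5.9
tcp_pos: [0.4449, -0.0331, 0.1344]
eef_rot: [-180.0, -0.0, 62.6]
contact_force: [0.1, -0.2, -1.9]
gripper_width: 0.0511
gripper_force: 9.2
```

```bash
python3 - <<'E'
from h import *
import cv2
np.set_printoptions(precision=4,suppress=True)
from plant import r
s=r.get_state(); print(s["contact_force"],s["gripper_width"],s["gripper_force"])
c=snap("w6"); P=cloud(c); from scipy.spatial.transform import Rotation as R
Q=(P-s["tcp_pos"])@R.from_euler("xyz",s["eef_rot"],degrees=True).as_matrix()
m=(Q[...,0]>.03)&(Q[...,0]<.16)&(abs(Q[...,1])<.06)&(Q[...,2]<.02)&(Q[...,2]>-.05)
q=Q[m]
for a in np.arange(.03,.13,.01):
    b=q[(q[:,0]>a)&(q[:,0]<a+.01)]
    if len(b)>5: print(round(a+.005,3),b[:,1].min(),b[:,1].max(),"z",np.percentile(b[:,2],10),np.percentile(b[:,2],90))
print(q[:,0].max())
goal([.4036,.4254,.135],-18.1)
E
```

```text
[ 0.1014 -0.1911 -1.8877] 0.05107484361857291 9.175754338502884
0.035 -0.024411232358246687 0.022645813874952424 z -0.01908648835982467 -1.2126053409628281e-05
0.045 -0.02441473270683662 0.02278990656376557 z -0.01545639913284478 -0.002733353757584405
0.055 -0.024744350910616244 0.02293481210371303 z -0.015478075905770059 -0.002884863051256577
0.065 -0.025005216741351758 0.023009230676838088 z -0.015614913304559563 -0.0027944494206948944
0.075 -0.025173778443306448 0.023019288697844125 z -0.01559898896925328 -0.002880295467994056
0.085 -0.025457017424842673 0.02301423415961013 z -0.015610575054425193 -0.0032582134276346302
0.095 -0.025769620197490975 0.023074351591637655 z -0.016320206825030548 -0.006569445341325625
0.105 -0.027799828381931645 0.025324444556880963 z -0.016640056992939186 -0.011581055608142226
0.115 -0.02692257190664982 0.024554736329210493 z -0.016524316682768225 -0.004979560152456579
0.11934799200353605
goal row [ 0.3883 -0.2476 -0.0013] [-0.04  0.09 80.65] t 5.95
```

View pics/w6.png

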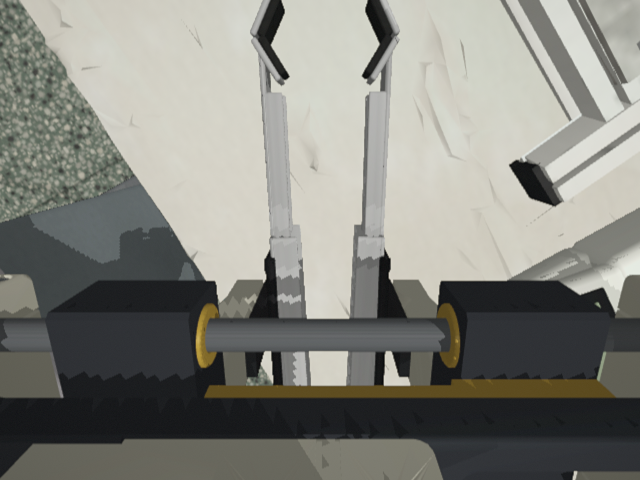

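The tongs are lifted and level, with the jaw V vertices at about (256,38) and (394,38). I'll work out the jaw point from those, then carry the tongs to above the 100 g weight.

```bash
python3 - <<'E'
from h import *
from plant import r
from scipy.spatial.transform import Rotation as R
c=load("pics/w6.npz"); s=r.get_state(); M=R.from_euler("xyz",s["eef_rot"],degrees=True).as_matrix()
for u,v in [(252,38),(398,38),(277,38),(366,38)]: print((atz(c,u,v,s["tcp_pos"][2]+.0166)-s["tcp_pos"])@M)
E
```

```text
[ 0.10660671 -0.02667822 -0.01663259]
[ 0.10661187  0.02496738 -0.01670341]
[ 0.10660759 -0.01783461 -0.01664472]
[ 0.10661074  0.01364802 -0.01668789]
```

Emit:
run_rows:
  steps:
    - [0.033,-0.021,0,0,0,6.7]
    - [0.066,-0.042,0,0,0,13.4]
    - [0.098,-0.063,0,0,0,20.1]
    - [0.13,-0.083,0,0,0,26.8]
    - [0.163,-0.104,0,0,0,33.5]
    - [0.195,-0.125,0,0,0,40.3]
    - [0.228,-0.145,0,0,0,47]
    - [0.26,-0.165,0,0,0,53.7]
    - [0.292,-0.186,0,0,0,60.4]
    - [0.325,-0.207,0,0,0,67.1]
    - [0.357,-0.228,0,0,0,73.8]
    - [0.388,-0.248,0,0,0,80.6]

```text
time_s: 6.95
tcp_pos: [0.4026, 0.4265, 0.1322]
eef_rot: [179.8, 0.0, -17.0]
contact_force: [0.2, -0.4, -1.8]
gripper_width: 0.0513
gripper_force: 9.2
```

Emit:
run_rows:
  steps:
    - [0,0,0,0,0,0]
    - [0,0,0,0,0,0]
    - [0,0,0,0,0,0]

```text
time_s: 7.2
tcp_pos: [0.4029, 0.4244, 0.1322]
eef_rot: [179.7, 0.1, -16.5]
contact_force: [0.1, -0.1, -1.0]
gripper_width: 0.0511
gripper_force: 9.1
```

```bash
python3 -c "
from h import *
snap('w7'); goal([.4036,.4254,.135],-18.1)"
```

```text
goal row [-0.0001 -0.0014 -0.0022] [0.19 0.04 1.52] t 7.25
```

View pics/w7.png

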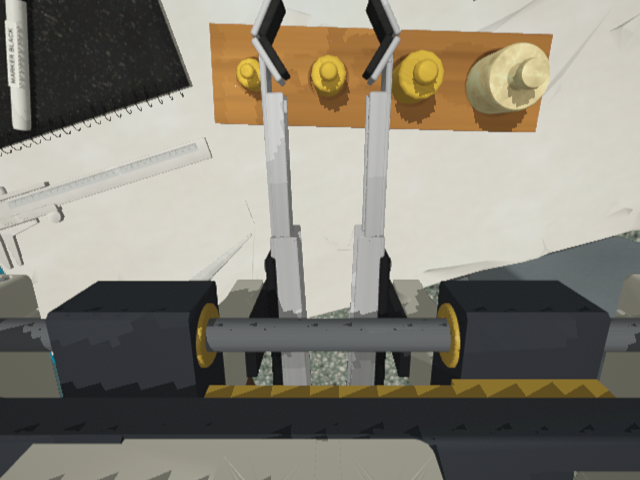

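The jaws are beyond the weight in the picture only because of parallax: 100 g knob at (328,70), jaw vertices at row 38. I'll correct the pose and go down to an intermediate height.

```bash
python3 -c "
from h import *
goal([.406,.423,.09],-18.1)"
```

```text
goal row [0.0029 0.     0.0428] [0.19 0.04 1.52] t 7.25
```

Emit:
run_rows:
  steps:
    - [0.001,-0.001,0.01,0.2,0,1]
    - [0.003,-0.001,0.03,0.2,0,1.6]
    - [0.0033,-0.001,0.042,0.2,0,1.6]
    - [0.0033,-0.001,0.042,0.2,0,1.6]
    - [0.0033,-0.001,0.042,0.2,0,1.6]
    - [0.0033,-0.001,0.042,0.2,0,1.6]

```text
time_s: 7.75
tcp_pos: [0.4078, 0.4252, 0.0931]
eef_rot: [-179.8, -0.0, -18.3]
contact_force: [0.6, 0.2, -0.2]
gripper_width: 0.0513
gripper_force: 9.1
```

```bash
python3 - <<'E'
from h import *
from plant import r
from scipy.spatial.transform import Rotation as R
np.set_printoptions(precision=4,suppress=True)
c=snap("w8"); s=r.get_state(); M=R.from_euler("xyz",s["eef_rot"],degrees=True).as_matrix(); print(s["tcp_pos"],s["eef_rot"])
P=cloud(c); Q=(P-s["tcp_pos"])@M; X,Y,Z=P[...,0],P[...,1],P[...,2]
k=(np.hypot(X-.508,Y-.391)<.013)&(Z>.053)&(Z<.062); vv,uu=np.nonzero(k); print("knob world",P[k].mean(0),"tool",Q[k].mean(0),k.sum(),"px",uu.mean(),vv.mean(),vv.min())
j=(Q[...,0]>.095)&(abs(Q[...,1])<.04)&(Z>.09)&(Z<.12); print("jaw tool",Q[j].min(0),Q[j].max(0))
goal([.406,.423,.033],-18.1)
E
```

```text
[0.4078 0.4256 0.0934] [-179.718    -0.0189  -18.2459]
knob world [0.5074 0.3915 0.0578] tool [0.1052 0.0013 0.0357] 446 px 327.3744394618834 67.88789237668162 56
jaw tool [ 0.095  -0.0258 -0.0178] [0.1202 0.0272 0.0011]
goal row [-0.0009  0.0033  0.0604] [-0.28 -0.02 -0.15] t 7.8
```

View pics/w8.png

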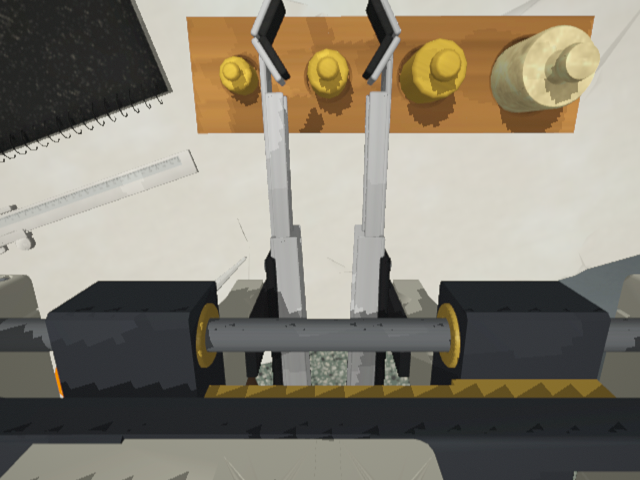

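The 100 g knob lies between the jaws, offset by only about 1 mm (−x) and 1 mm (+y). The neighbouring weights stand clear, so I'll descend.

Emit:
run_rows:
  steps:
    - [-0.001,0.001,0.015,-0.2,0,0]
    - [-0.001,0.001,0.03,-0.2,0,0]
    - [-0.001,0.001,0.044,-0.2,0,0]
    - [-0.001,0.001,0.054,-0.2,0,0]
    - [-0.001,0.001,0.06,-0.2,0,0]
    - [-0.001,0.001,0.06,-0.2,0,0]
    - [-0.001,0.001,0.06,-0.2,0,0]

```text
time_s: 8.38
tcp_pos: [0.4063, 0.4253, 0.0329]
eef_rot: [-180.0, -0.0, -18.2]
contact_force: [0.3, -0.1, -0.4]
gripper_width: 0.0513
gripper_force: 9.1
```

```bash
python3 - <<'E'
from h import *
from plant import r
from scipy.spatial.transform import Rotation as R
np.set_printoptions(precision=4,suppress=True)
c=snap("w9"); s=r.get_state(); M=R.from_euler("xyz",s["eef_rot"],degrees=True).as_matrix(); print(s["tcp_pos"],s["eef_rot"],s["contact_force"])
P=cloud(c); Q=(P-s["tcp_pos"])@M; X,Y,Z=P[...,0],P[...,1],P[...,2]
k=(np.hypot(X-.508,Y-.391)<.012)&(Z>.0545)&(Z<.062); print("knob world",P[k].mean(0),"tool",Q[k].mean(0),k.sum())
j=(Q[...,0]>.095)&(abs(Q[...,1])<.04)&(abs(Q[...,1])>.016)&(Q[...,2]<-.010); print("jaw tool",Q[j].min(0),Q[j].max(0))
E
```

```text
[0.4065 0.4255 0.0333] [-179.9411   -0.0181  -18.2053] [ 0.3894  0.2505 -1.439 ]
knob world [0.5072 0.3915 0.0578] tool [ 0.1063  0.0009 -0.0245] 978
jaw tool [ 0.095  -0.0258 -0.0174] [ 0.119  0.027 -0.01 ]
```

Emit:
run_rows:
  steps:
    - [0,0,0,0,0,0]
    - [0,0,0,0,0,0]
    - [0,0,0,0,0,0]
    - [0,0,0,0,0,0]
    - [0,0,0,0,0,0]
    - [0,0,0,0,0,0]
  finger_gap: 0.046
  grip_n: 45

```text
time_s: 8.93
tcp_pos: [0.4061, 0.425, 0.0327]
eef_rot: [-180.0, 0.0, -18.2]
contact_force: [-0.4, -0.1, -1.4]
gripper_width: 0.0461
gripper_force: 11.7
```

Emit:
run_rows:
  steps:
    - [0,0,0,0,0,0]
    - [0,0,0,0,0,0]
    - [0,0,0,0,0,0]
    - [0,0,0,0,0,0]
    - [0,0,0,0,0,0]
    - [0,0,0,0,0,0]
    - [0,0,0,0,0,0]
    - [0,0,0,0,0,0]
  finger_gap: 0.03
  grip_n: 45

```text
time_s: 9.6
tcp_pos: [0.4061, 0.425, 0.0326]
eef_rot: [-180.0, 0.0, -18.2]
contact_force: [-0.8, -0.7, -0.7]
gripper_width: 0.0418
gripper_force: 45.0
```

Emit:
run_rows:
  steps:
    - [0,0,-0.003,0,0,0]
    - [0,0,-0.008,0,0,0]
    - [0,0,-0.015,0,0,0]
    - [0,0,-0.025,0,0,0]
    - [0,0,-0.04,0,0,0]
    - [0,0,-0.058,0,0,0]
    - [0,0,-0.076,0,0,0]
    - [0,0,-0.09,0,0,0]
    - [0,0,-0.1,0,0,0]
    - [0,0,-0.105,0,0,0]
    - [0,0,-0.105,0,0,0]
    - [0,0,-0.105,0,0,0]

```text
time_s: 10.6
tcp_pos: [0.4059, 0.4248, 0.1374]
eef_rot: [180.0, 0.0, -18.2]
contact_force: [0.0, -0.9, -4.0]
gripper_width: 0.0417
gripper_force: 45.0
```

```bash
python3 - <<'E'
from h import *
from plant import r
from scipy.spatial.transform import Rotation as R
np.set_printoptions(precision=4,suppress=True)
c=snap("w10"); s=r.get_state(); M=R.from_euler("xyz",s["eef_rot"],degrees=True).as_matrix(); print(s["contact_force"])
P=cloud(c); Q=(P-s["tcp_pos"])@M
k=(abs(Q[...,0]-.106)<.014)&(abs(Q[...,1])<.008)&(Q[...,2]<-.0205)&(Q[...,2]>-.03); print("knob tool",Q[k].mean(0),k.sum())
# pan centre from top view: fit pan surface
t=load("pics/top0.npz"); P=cloud(t); m=(np.hypot(P[...,0]-.70,P[...,1]+.222)<.085)&(P[...,2]>.068)&(P[...,2]<.085); import cv2
print("pan",cv2.minEnclosingCircle((P[m][:,:2]*1000).astype(np.float32)),np.median(P[m][:,2]))
E
```

```text
[-1.1261  0.5792 -2.9427]
knob tool [ 0.1067 -0.0002 -0.0249] 989
pan ((702.7151489257812, -222.4105987548828), 63.07130813598633) 0.07400617783579566
```

View pics/w10.png

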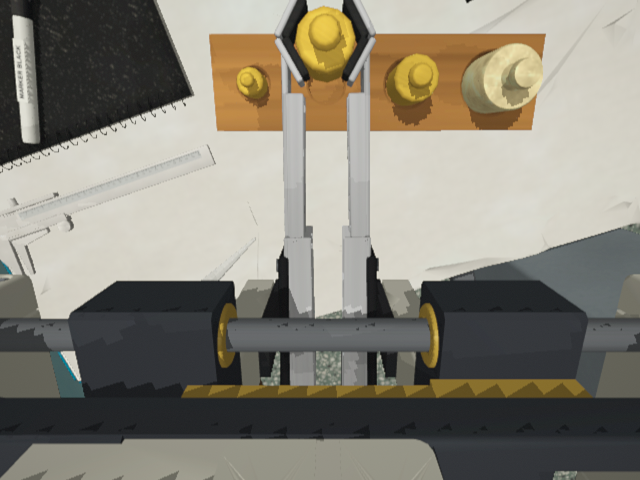

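The weight is out of the block, upright in the jaws with its knob at (326,30). The other three stand in their wells. I'll carry it in two legs, staying clear of the toggle handle.

Emit:
run_rows:
  steps:
    - [0.005,0.009,0,0,0,0]
    - [0.015,0.028,0,0,0,0]
    - [0.029,0.056,0,0,0,0]
    - [0.044,0.084,0,0,0,0]
    - [0.058,0.112,0,0,0,0]
    - [0.073,0.14,0,0,0,0]
    - [0.088,0.168,0,0,0,0]
    - [0.102,0.196,0,0,0,0]
    - [0.117,0.224,0,0,0,0]
    - [0.132,0.252,0,0,0,0]
    - [0.143,0.275,0,0,0,0]
    - [0.152,0.292,0,0,0,0]

```text
time_s: 11.65
tcp_pos: [0.4582, 0.0972, 0.1368]
eef_rot: [179.9, 0.1, -18.3]
contact_force: [-0.3, 0.5, -2.0]
gripper_width: 0.0415
gripper_force: 45.0
```

```bash
python3 -c "
from h import *
goal([.6008,-.1893,.1375],-18.2)"
```

```text
goal row [ 0.2254  0.2273 -0.0007] [ 0.09  0.08 -0.09] t 11.65
```

Emit:
run_rows:
  steps:
    - [0.012,0.012,0,0,0,0]
    - [0.032,0.032,0,0,0,0]
    - [0.054,0.054,0,0,0,0]
    - [0.076,0.077,0,0,0,0]
    - [0.098,0.099,0,0,0,0]
    - [0.12,0.121,0,0,0,0]
    - [0.142,0.143,0,0,0,0]
    - [0.164,0.166,0,0,0,0]
    - [0.186,0.188,0,0,0,0]
    - [0.206,0.208,0,0,0,0]
    - [0.219,0.222,0,0,0,0]
    - [0.225,0.228,0,0,0,0]

```text
time_s: 12.65
tcp_pos: [0.6013, -0.1895, 0.1359]
eef_rot: [179.9, 0.1, -18.3]
contact_force: [-0.0, -0.2, -2.3]
gripper_width: 0.0416
gripper_force: 45.0
```

Emit:
run_rows:
  steps:
    - [0,0,0.003,0,0,0]
    - [0,0,0.007,0,0,0]
    - [0,0,0.011,0,0,0]
    - [0,0,0.012,0,0,0]
    - [0,0,0.012,0,0,0]
    - [0,0,0.012,0,0,0]
    - [0,0,0.012,0,0,0]

```text
time_s: 13.23
tcp_pos: [0.6017, -0.1863, 0.1259]
eef_rot: [-180.0, -0.0, -18.2]
contact_force: [-0.3, 0.4, -3.2]
gripper_width: 0.0416
gripper_force: 45.0
```

```bash
python3 - <<'E'
from h import *
from plant import r
from scipy.spatial.transform import Rotation as R
np.set_printoptions(precision=4,suppress=True)
c=snap("w11"); snap("scene1","scene"); s=r.get_state(); M=R.from_euler("xyz",s["eef_rot"],degrees=True).as_matrix()
P=cloud(c); Q=(P-s["tcp_pos"])@M; X,Y,Z=P[...,0],P[...,1],P[...,2]
k=(abs(Q[...,0]-.106)<.014)&(abs(Q[...,1])<.008)&(Q[...,2]<-.0205)&(Q[...,2]>-.03); print("knob",Q[k].mean(0),P[k].mean(0),k.sum())
for th in ((.5,0),(.9,0)): pass
m=(np.hypot(X-.7025,Y+.2225)<.08)&(Z>.0685)&(Z<.078); import cv2
print("pan",cv2.minEnclosingCircle((P[m][:,:2]*1000).astype(np.float32)),np.median(P[m][:,2]),"qd",s["qd"])
E
```

```text
knob [ 0.1069 -0.0003 -0.0243] [ 0.7034 -0.2196  0.1502] 987
pan ((698.6121215820312, -220.7987060546875), 59.94703674316406) 0.0726038709745809 qd [-0.1958  0.1747  0.0037  0.0031  0.0265 -0.1388]
```

View pics/scene1.png

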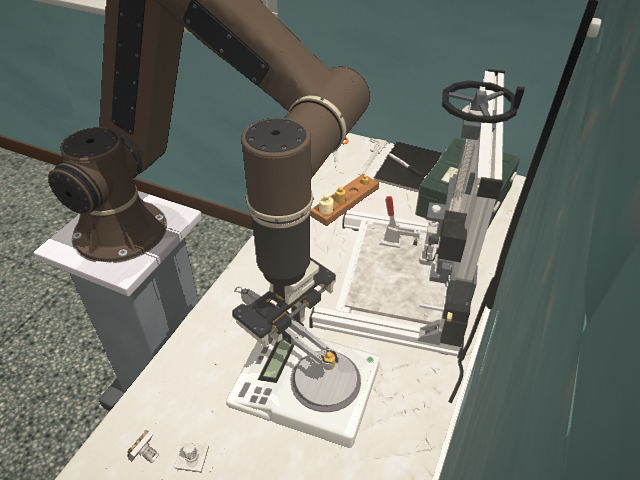

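The scene view shows the weight held over the pan with its knob at about (329,356). It is roughly 38 mm clear of the pan and within 5 mm of its centre, and the other three weights are still in the block. I'll let it settle, check, and hand in.

Emit:
run_rows:
  steps:
    - [0,0,0,0,0,0]
    - [0,0,0,0,0,0]
    - [0,0,0,0,0,0]
    - [0,0,0,0,0,0]
    - [0,0,0,0,0,0]
    - [0,0,0,0,0,0]
    - [0,0,0,0,0,0]
    - [0,0,0,0,0,0]
    - [0,0,0,0,0,0]

```text
time_s: 14.08
tcp_pos: [0.6016, -0.1868, 0.1255]
eef_rot: [180.0, 0.0, -18.2]
contact_force: [-0.9, 0.4, -2.5]
gripper_width: 0.0417
gripper_force: 45.0
```

```bash
python3 -c "
from plant import r
print(r.get_state()['qd']); print(r.close_job())"
```

```text
[ 0.04125056  0.04864774  0.00340104  0.02614474 -0.01463811 -0.00490538]
the job is handed in; nothing more can be done
None
```

I handed the job in at 14.1 s with the 100 g weight held upright and at rest in the tongs, about 38 mm above the pan and within 5 mm of its centre; the other three weights are still in their wells, and nothing touched the balance as far as the images and wrist-force readings show (no verdict was returned).

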